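# Snap the spindle clip onto a banding-wheel pedestal with the clip fork

### The arm

A 6-joint arm with a two-finger parallel gripper is mounted at the origin on the work surface. World frame = base frame: x ahead of the robot, y to its left, z up, the work surface at z = 0. Lengths are in m, angles in rad, forces in N, time in s.
With the tool pointing down it reaches from about 0.25 to 0.725 m from the base axis. Payload 9.7 kg.
Tool frame: the origin (TCP) lies at the very end of the fingers, on their centre line; the grasp point (between the pads) lies 19 mm behind it; z points along the fingers, y is the line along which they close (so a half turn about z gives the same grasp; the last joint's range is limited). The gripper opens to 85 mm and grips with 20 to 120 N. Pads are 22 mm wide; open, the fingers measure 114 mm over their backs; the gripper's body (76 mm by 85 mm) begins 54 mm behind the grasp point. The pads swing forward as they close: fully open they stand 13 mm farther back than shut.
Start: joints at [1.295, 0.087, 0.176, 1.66, 0, 1.571], TCP at [0.15, 0.529, 0.231] pointing down, gripper open.
Joint ranges: [-3.13, 3.13], [-0.85, 1.81], [-1.15, 1.24], [-2.2, 2.28], [-1.44, 1.52], [-3.14, 3.14]. Speed limits (rad/s): [2.22, 2.22, 2.57, 3.14, 3.14, 3.14].

### API

Orientations are given as a rotation vector (axis times angle).
In Python, from plant import r gives the robot as it stands. The module is installed in compiled form; this text tells all that it offers.
- The arm moves only by the shell command python3 -m pendant 'ROWS' [FORCE]. ROWS is JSON, one flat list of numbers, 7 for each row, row after row: the closure, from -1 (fully open) to 1 (shut), then the shift along the tool's x, y, z in cm, then the turn, a rotation vector about the tool's x, y, z in rad. In form: [grip, tx, ty, tz, rx, ry, rz, grip, tx, ty, tz, rx, ry, rz, ...]. A call has 1 to 5 rows; each row is the pose to reach, as a shift and turn from the pose commanded when the call began, along the tool's axes at that moment; what a row does not reach only later rows make up. A row lasts 1/10 s, in which the tool goes at most 50 mm and 8.59 degrees, less where a joint would pass 70% of its speed; a pose out of reach is approached as far as the arm can. A call with a gripper value outside its range is refused whole. The fingers move at their own pace and stop on an object; FORCE is the grip in N (left out, the last holds). Time passes only in rows, so rows that repeat a pose let the fingers close. It gives the time, the measured TCP pose, the force, the opening and the grip force at its end, in the units of the state.
- r.state(): the state, without advancing time (a new reading comes with each control period).
- r.get_image(name): name is "scene" or "top" or "wrist"; returns a dict with "frame" (420x560x3 uint8, blue, green, red), "K" (3x3 intrinsics, pixels), "R" (3x3) and "t" (3): a world point X has camera coordinates R X + t; the wrist camera has in their place "T_tool_cam" (4x4, takes a point from camera to tool coordinates, whose origin is the TCP and whose axes are the flange's). Camera axes: x right, y down, z forward; pixel columns grow to the right and rows downward; lengths in m; the calibration is good to about 2 mm. A picture is of the moment at which its call begins: read the wrist's pose just before it. There is no depth.
- r.finish_job(): hands the job in; it is judged then, once.
The state is a dict: "clock": time; "joint_positions": joint angles; "qvel": joint speeds; "effort": joint torques, N m; "tool_pos": TCP position; "tool_rot": TCP orientation; "force": force on the tool from outside, world axes, zero at the start; "wrist_torque": the same for the moment, N m; "finger_gap": opening from 0.0 (shut) to 1.0 (fully open); "gripper_force": force on a finger pad.
Only numpy, scipy, OpenCV 4.12 (cv2) and the standard library are available. Lean on these libraries where they do the work, as an engineer would, in place of code of your own. Each camera call takes 0.05 s, during which the arm holds its last target. There are 200 camera calls.

### The job

Take the clip fork from its tray and with it push the split clip that lies on the banding-wheel pedestal sideways onto the spindle's groove until it snaps fully home; press gently, only as hard as the snap needs, and never touch the clip with the fingers. Then lay the fork back in its tray, and leave the tile in front and the parts in the spares tray where they are.

Things in the scene. Friction and masses are not known exactly. Their poses are not given: they have to be found in the camera images.
- fork_grip (a point): Centre of the handle of the clip fork, a straight hand tool, 0.11 to 0.18 kg, lying flat in its tray. Wooden handle 22 mm wide, 22 mm high, from 68 mm behind this point to 22 mm ahead; then steel shank and fork, at this same height. Origin 11 mm above the handle's underside; x from handle to prongs, z up. It balances close to this point.
- fork_tips (a point): Midway between the tips of the fork's two prongs, 120 mm ahead (+x) of fork_grip at the same height; same axes. Prongs 10 mm wide, 10 mm high; slot between them 14 mm wide, 14 mm deep; the whole fork 34 mm wide.
- fork: The clip fork as a whole; origin below fork_grip on the handle's underside; same axes.
- clip_center (a point): Split spring clip of steel, 6 mm thick, 0.04 kg, lying flat on the pedestal's top in front of the spindle. This is the point where the spindle's axis will be when it is home, 3 mm above its underside. x points to its open mouth. Jaw ends 20 mm ahead, mouth 20 mm wide. The sprung jaws spread at 7 to 11 N of push, then snap shut behind the spindle.
- clip_back (a point): Middle of the rear face of the clip's straight back (36 mm wide), 15 mm behind clip_center; same axes. A tail 8 mm wide and 10 mm long sticks out rearward from here: it goes into the fork's slot while both prong tips press on the back.
- clip: The clip as a whole; origin 3 mm below clip_center; same axes.
- groove (a point): On the axis of the upright steel spindle, 3 mm above the pedestal's flat round top (radius 95 mm), 53 mm above the table; moves with the pedestal. Groove 16 mm across, 8 mm high, directly on that top; above it the spindle is 22 mm across, up to 44 mm above the top. x: the way to push the clip. Clip home: clip_center within 1 mm of this point. Over 25 N of fork on clip spoils the clip.
- saddle (a point): Front top edge of the sliding saddle under the pedestal, 65 mm before the spindle axis, 20 mm above the table; axes as groove. The saddle slides with the pedestal along x, unsprung: 4 to 5 N moves it, 15 to 43 mm further, to a firm stop at a place not known beforehand; only against that stop does the clip meet enough resistance to snap home.
- tray: The fork's grey open tray, fixed, 250 mm along x, 130 mm along y, 22 mm high, walls and floor 4 mm thick. Origin at the centre of its underside. A like tray on the other side of the table holds spares.
- tile: Bystander: flat square fired tile 70 x 70 x 8 mm, on the table in front of the robot. Origin at its underside.
- collar: Bystander: steel ring, 48 mm across, 14 mm high, in the spares tray. Origin at its underside.
- brush: Bystander: flat brush 150 mm long in the spares tray. Origin at its underside.
There are look-alikes about, which are no part of the job. There is more than one size of the clip; the job needs the smaller.

How it is judged:
By the outcome, as a careful person would: the job done as asked, in the order asked, and still so for the second after the job is handed in, with the robot touching nothing.
It also fails if it takes over 72 s, if anything falls off the work surface, if the arm or the gripper's body presses on something with over 40 N, if the wrist force passes 120 N, or if a joint passes its speed limit or range.

## Working session

There is one attempt and no reset: what is moved stays moved. The work goes in short steps, Python scripts to look and compute and a shell command to move; the robot and the scene stay as the last step left them, time stands still between calls to the robot, and variables do not carry over. Pictures are saved under pics/ and viewed, at most 10 in all, crops included, and the job is handed in when it is done.

```bash
mkdir -p pics
cat > h.py <<'E'
import numpy as np,cv2
from plant import r
from scipy.spatial.transform import Rotation as Ro
def cam(n):
    s=r.state(); d=r.get_image(n); d['s']=s
    if 'T_tool_cam' in d:
        T=np.eye(4);T[:3,:3]=Ro.from_rotvec(s['tool_rot']).as_matrix();T[:3,3]=s['tool_pos']
        W=T@np.array(d['T_tool_cam']); d['R']=W[:3,:3].T; d['t']=-d['R']@W[:3,3]
    return d
def ray(d,uv,z):
    R,t=np.array(d['R']),np.array(d['t']).ravel()
    c=-R.T@t; v=R.T@np.linalg.inv(d['K'])@np.array([uv[0],uv[1],1.])
    return c+v*(z-c[2])/v[2]
def proj(d,X):
    p=np.array(d['K'])@(np.array(d['R'])@np.array(X)+np.array(d['t']).ravel()); return p[:2]/p[2]
def st():
    s=r.state(); print({k:np.round(s[k],4).tolist() for k in ['clock','tool_pos','tool_rot','force','finger_gap','gripper_force','joint_positions']})
E
python3 - <<'E'
from h import *
import pickle
st()
a=[cam(n) for n in('top','scene','wrist')]
pickle.dump(a,open('a.pkl','wb'))
cv2.imwrite('pics/top.png',cv2.resize(a[0]['frame'],(800,600),interpolation=cv2.INTER_CUBIC))
cv2.imwrite('pics/scene.png',a[1]['frame'])
for d in a: print(-np.array(d['R']).T@np.array(d['t']).ravel())
print(Ro.from_rotvec(a[0]['s']['tool_rot']).as_matrix().round(3))
E
```

```text
{'clock': 0.0, 'tool_pos': [0.1497, 0.529, 0.2306], 'tool_rot': [-0.4319, -3.1116, 0.002], 'force': [0.0267, 0.5046, -0.2945], 'finger_gap': 0.9979, 'gripper_force': 0.0, 'joint_positions': [1.295, 0.0875, 0.1751, 1.6598, -0.0, 1.5708]}
[ 0.34867658 -0.02723388  1.14907416]
[1.02886005 0.49982771 0.99033353]
[0.07985629 0.5482665  0.37322225]
[[-0.962  0.272 -0.   ]
 [ 0.272  0.962 -0.001]
 [-0.    -0.001 -1.   ]]
```

View pics/top.png

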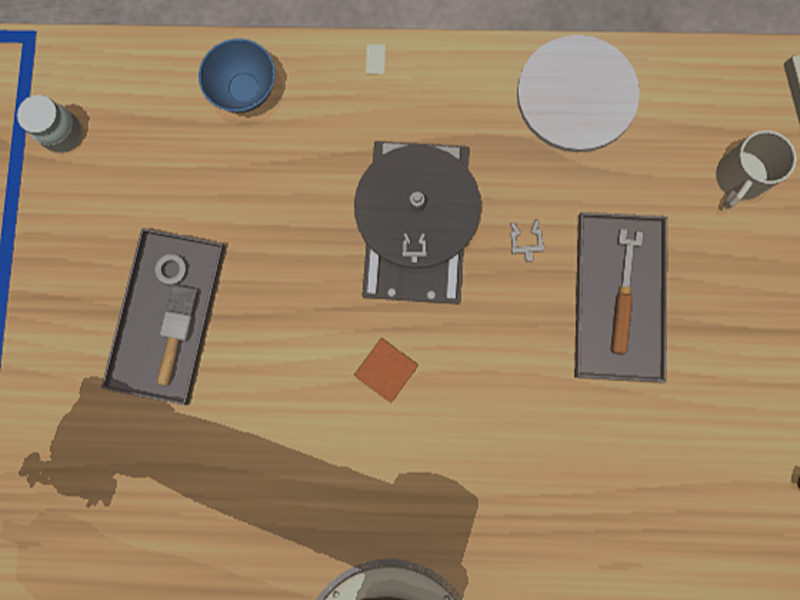

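View pics/scene.png

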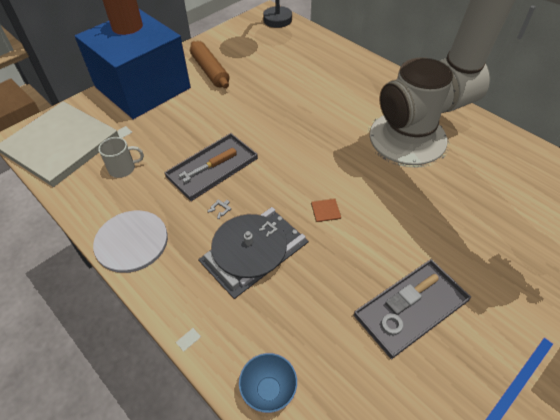

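Top view (800x600): the fork lies in the right tray, with the handle at (622,322) and the tips near (630,232). The pedestal is at (418,205), the spindle at (417,199), and the small clip at (414,247) with its mouth up (+x). The larger decoy clip is at (527,240).

Run:
```python
from h import *
import pickle
a=pickle.load(open('a.pkl','rb')); d=a[0]; f=d['frame']
hsv=cv2.cvtColor(f,cv2.COLOR_BGR2HSV)
# handle
x0,y0,x1,y1=408,155,462,262
m=np.zeros(f.shape[:2],np.uint8); m[y0:y1,x0:x1]=((hsv[y0:y1,x0:x1,1]>110)).astype(np.uint8)
p=cv2.minAreaRect(cv2.findNonZero(m)); print('handle px',p)
b=cv2.boxPoints(p); 
for q in b: print(ray(d,q,.022)[:2].round(4))
m2=np.zeros_like(m); g=f[...,1].astype(int); m2[y0:y1,x0:x1]=((hsv[y0:y1,x0:x1,1]<60)&(g[y0:y1,x0:x1]>125))
n,l,s,c=cv2.connectedComponentsWithStats(m2)
for i in range(1,n):
  if s[i,4]>15: 
    print('steel',s[i],c[i]); pp=cv2.findNonZero((l==i).astype(np.uint8))[:,0]
    w=np.array([ray(d,q,.02)[:2] for q in pp]); print(w.min(0),w.max(0))
# clip & spindle
for nm,(x0,y0,x1,y1),z in[('clip',(270,158,312,190),.056),('spin',(280,130,305,150),.094)]:
  m2=np.zeros_like(m); m2[y0:y1,x0:x1]=g[y0:y1,x0:x1]>115
  pp=cv2.findNonZero(m2)[:,0]; w=np.array([ray(d,q,z)[:2] for q in pp]); print(nm,len(w),w.mean(0),w.min(0),w.max(0))
# rail saddle direction
c1=cv2.resize(f[85:220,240:345],(420,540),interpolation=cv2.INTER_CUBIC)
c2=cv2.resize(f[145:270,400:470],(302,540),interpolation=cv2.INTER_CUBIC)
cv2.imwrite('pics/c.png',np.hstack([c1,c2]))
```

```text
handle px ((434.96044921875, 223.8960418701172), (11.24392032623291, 46.36873245239258), 5.710593223571777)
[ 0.4347 -0.3142]
[ 0.5335 -0.3255]
[ 0.5316 -0.3492]
[ 0.433  -0.3375]
steel [434 160  16  41 233] [440.21030043 177.09012876]
[ 0.53462264 -0.36468299] [ 0.62233896 -0.33227229]
clip 130 [ 0.57725753 -0.02116732] [ 0.55756637 -0.03882511] [ 0.60083552 -0.00476781]
spin 70 [ 0.64294312 -0.02332285] [ 0.63169198 -0.03271664] [ 0.65293062 -0.01406309]
```

View pics/c.png

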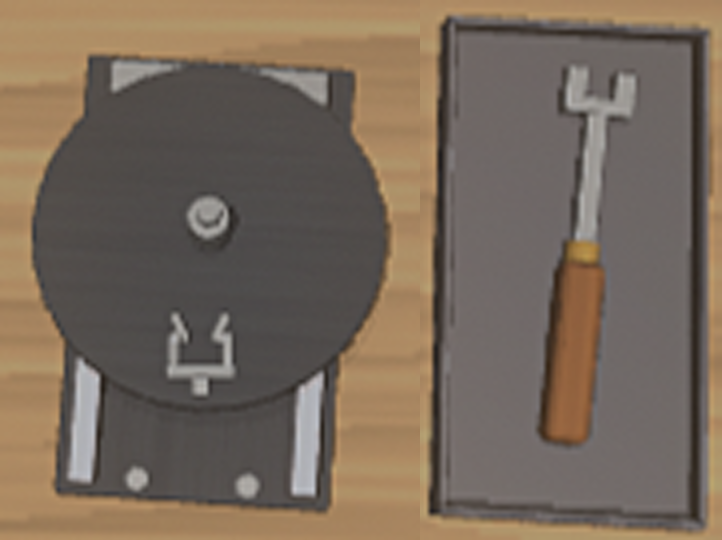

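The fork yaw is about -0.12 rad, with fork_grip near (0.5025, -0.334). I'll work out the saddle direction and start the transit.

```bash
cat >> h.py <<'E'
def rel(xyz,yaw):
    "shift(cm)/turn from measured pose to TCP xyz, tool down, tool x pointing opposite heading yaw"
    s=r.state(); M=Ro.from_rotvec(s['tool_rot']); y=yaw
    T=Ro.from_matrix(np.array([[-np.cos(y),-np.sin(y),0],[-np.sin(y),np.cos(y),0],[0,0,-1.]]).T.T) if 0 else Ro.from_matrix(np.column_stack([[-np.cos(y),-np.sin(y),0],[-np.sin(y),np.cos(y),0],[0,0,-1.]]))
    print('rel cm',(M.inv().apply(np.array(xyz)-s['tool_pos'])*100).round(2),'rot',(M.inv()*T).as_rotvec().round(4))
E
python3 - <<'E'
from h import *
import pickle
d=pickle.load(open('a.pkl','rb'))[0]
P=lambda u,v,z:ray(d,(240+u/4,85+v/4),z)[:2]
for z in(.01,.02):
  A,B,C,D=P(55,493,z),P(88,58,z),P(328,510,z),P(352,75,z)
  print([np.arctan2(*(q-p)[::-1]).round(4) for p,q in((A,B),(C,D))],np.arctan2(*(C-A)[::-1])+np.pi/2,(A+B+C+D)/4)
print('clip',P(201,371,.056),P(201,393,.056),P(200,318,.056),'spin',P(208,215,.094))
E
python3 -m pendant '[-1,-2.9,-3.7,0,0,0,0,-1,-5.8,-7.4,0,0,0,0,-1,-8.7,-11.1,0,0,0,0,-1,-11.6,-14.8,0,0,0,0,-1,-14.5,-18.5,0,0,0,0]' 60
python3 -c "from h import *;st();rel([.5025,-.334,.23],-.12)"
```

```text
[np.float64(-0.0407), np.float64(-0.0402)] -0.03848672313794799 [ 0.62902742 -0.02375683]
[np.float64(-0.0407), np.float64(-0.0402)] -0.03848672313794799 [ 0.6265662  -0.02378735]
clip [ 0.56884945 -0.02259099] [ 0.55709271 -0.02286931] [ 0.5973211  -0.02138958] spin [ 0.64282464 -0.02441084]
clock: 0.65
tool_pos: [0.2391, 0.31, 0.231]
tool_rot: [0.431, 3.112, -0.0]
force: [1.6, 0.3, -0.0]
finger_gap: 0.996
gripper_force: 0.0
{'clock': 0.65, 'tool_pos': [0.2391, 0.31, 0.231], 'tool_rot': [0.4307, 3.1118, -0.0001], 'force': [1.5602, 0.3416, -0.0483], 'finger_gap': 0.9957, 'gripper_force': 0.0, 'joint_positions': [0.914, -0.2881, -0.1689, 1.69, -0.0002, 1.189]}
rel cm [-42.85 -54.82   0.11] rot [-1.000e-04  1.000e-04 -1.551e-01]
```

```bash
python3 -m pendant '[-1,-2.9,-3.7,0,0,0,-0.03,-1,-5.8,-7.4,0,0,0,-0.06,-1,-8.7,-11.1,0,0,0,-0.09,-1,-11.6,-14.8,0,0,0,-0.12,-1,-14.5,-18.4,0,0,0,-0.155]' 60 >/dev/null
python3 -c "from h import *;rel([.5025,-.334,.23],-.12)"
```

```text
rel cm [-22.37 -40.36   0.14] rot [0.0004 0.0008 0.0008]
```

```bash
python3 -m pendant '[-1,-2.2,-4.0,0,0,0,0,-1,-4.4,-8,0,0,0,0,-1,-6.6,-12,0,0,0,0,-1,-8.8,-16,0,0,0,0,-1,-11.1,-20,0,0,0,0]' >/dev/null
python3 -m pendant '[-0.2,-2.2,-4.0,1,0,0,0,-0.2,-4.4,-8,2,0,0,0,-0.2,-6.6,-12,3,0,0,0,-0.2,-8.8,-16,4,0,0,0,-0.2,-11.2,-20.2,5,0,0,0]' 
python3 -m pendant '[-0.2,0,0,0,0,0,0,-0.2,0,0,0,0,0,0]' >/dev/null
python3 - <<'E'
from h import *
st();rel([.5025,-.334,.18],-.12)
d=cam('wrist');import pickle;pickle.dump(d,open('w1.pkl','wb'));cv2.imwrite('pics/w1.png',d['frame'])
print(proj(d,[.5025,-.334,.015]),proj(d,[.6223,-.3485,.02]))
E
```

```text
clock: 2.15
tool_pos: [0.5015, -0.3326, 0.1806]
tool_rot: [-0.19, -3.136, -0.0]
force: [1.0, -0.1, 1.2]
finger_gap: 0.596
gripper_force: 0.0
{'clock': 2.35, 'tool_pos': [0.5008, -0.3313, 0.1795], 'tool_rot': [-0.1918, -3.1329, -0.0027], 'force': [-0.3531, -0.9181, 0.2614], 'finger_gap': 0.596, 'gripper_force': 0.0, 'joint_positions': [-0.5845, 0.1994, 0.2012, 1.5759, 0.0001, -0.4622]}
rel cm [-0.2  -0.24 -0.05] rot [ 0.0016 -0.0029 -0.0023]
[273.90268908 189.97469691] [274.26244045 304.45586449]
```

View pics/w1.png

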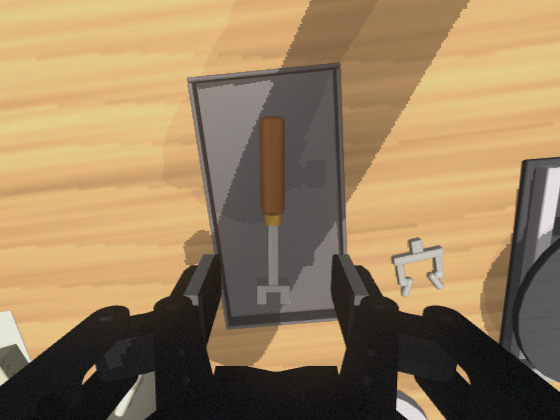

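The wrist view shows the handle from (272,117) to (273,215) and the prong tips at (273,304), matching the prediction. I'll refine the fork pose from this view.

Run:
```python
from h import *
import pickle
d=pickle.load(open('w1.pkl','rb'))
rear=ray(d,(272,116.5),.018); fr=ray(d,(273,215),.026); tip=ray(d,(273.5,304),.018)
print(rear,fr,tip,np.linalg.norm(tip-rear))
hsv=cv2.cvtColor(d['frame'],cv2.COLOR_BGR2HSV); m=np.zeros(hsv.shape[:2],np.uint8)
m[105:225,250:300]=(hsv[105:225,250:300,1]>130)
for y in(130,200):
  x=np.where(m[y])[0]; print(y,x.min(),x.max(),ray(d,(x.min(),y),.02),ray(d,(x.max()+1,y),.02))
u=(tip-rear);yaw=np.arctan2(u[1],u[0]);g=rear+u*68/188;print(g,yaw); rel([g[0],g[1],.007],yaw)
```

```text
[ 0.43556045 -0.32735223  0.018     ] [ 0.52360174 -0.33742502  0.026     ] [ 0.62294204 -0.34938757  0.018     ] 0.1886727804353557
130 261 283 [ 0.44577555 -0.33843626  0.02      ] [ 0.44825818 -0.31822253  0.02      ]
200 262 283 [ 0.50955038 -0.34613375  0.02      ] [ 0.51207617 -0.32559969  0.02      ]
[ 0.50333677 -0.33532246  0.018     ] -0.11705843273269344
rel cm [-0.31 -0.45 17.38] rot [ 0.0008 -0.0012 -0.0042]
```

```bash
python3 -m pendant '[-0.2,-0.1,-0.2,4,0,0,0,-0.2,-0.2,-0.4,8,0,0,-0.004,-0.2,-0.3,-0.45,12,0,0,-0.004,-0.2,-0.3,-0.45,15,0,0,-0.004,-0.2,-0.3,-0.45,16.9,0,0,-0.004]' 
python3 -m pendant '[-0.2,0,0,0,0,0,0,-0.2,0,0,0,0,0,0]'
python3 -c "from h import *;rel([.5033,-.3353,.007],-.117)"
```

```text
clock: 2.9
tool_pos: [0.5029, -0.3338, 0.0111]
tool_rot: [-0.181, -3.136, -0.001]
force: [-0.8, 0.4, -0.2]
finger_gap: 0.599
gripper_force: 0.0
clock: 3.1
tool_pos: [0.5041, -0.335, 0.014]
tool_rot: [0.182, 3.135, -0.001]
force: [0.4, -0.3, 0.2]
finger_gap: 0.602
gripper_force: 0.0
rel cm [ 0.08 -0.04  0.7 ] rot [-0.0007  0.0015  0.0011]
```

```bash
python3 -m pendant '[-0.2,0,0,0.6,0,0,0,0.2,0,0,0.6,0,0,0,0.6,0,0,0.6,0,0,0,1,0,0,0.6,0,0,0,1,0,0,0.6,0,0,0]' 80
python3 -m pendant '[1,0,0,0,0,0,0,1,0,0,0,0,0,0,1,0,0,0,0,0,0,1,0,0,0,0,0,0]'
python3 -c "
from h import *
for i in range(3): st()"
```

```text
clock: 3.6
tool_pos: [0.5041, -0.3359, 0.0074]
tool_rot: [0.183, 3.135, -0.001]
force: [-0.8, 0.1, 6.4]
finger_gap: 0.243
gripper_force: 79.7
clock: 4.0
tool_pos: [0.5041, -0.3359, 0.0074]
tool_rot: [0.183, 3.135, -0.001]
force: [-0.6, 0.7, 6.9]
finger_gap: 0.235
gripper_force: 79.7
{'clock': 4.0, 'tool_pos': [0.5041, -0.3359, 0.0074], 'tool_rot': [0.1835, 3.135, -0.001], 'force': [-0.5517, 0.7022, 6.9099], 'finger_gap': 0.2351, 'gripper_force': 79.7345, 'joint_positions': [-0.5878, 0.2449, -0.079, 1.2455, 0.0001, -0.4709]}
{'clock': 4.0, 'tool_pos': [0.5041, -0.3359, 0.0074], 'tool_rot': [0.1835, 3.135, -0.001], 'force': [-0.5517, 0.7022, 6.9099], 'finger_gap': 0.2351, 'gripper_force': 79.7345, 'joint_positions': [-0.5878, 0.2449, -0.079, 1.2455, 0.0001, -0.4709]}
{'clock': 4.0, 'tool_pos': [0.5041, -0.3359, 0.0074], 'tool_rot': [0.1835, 3.135, -0.001], 'force': [-0.5517, 0.7022, 6.9099], 'finger_gap': 0.2351, 'gripper_force': 79.7345, 'joint_positions': [-0.5878, 0.2449, -0.079, 1.2455, 0.0001, -0.4709]}
```

Gripped at a gap of 0.235. Next I lift and carry it toward the pre-push point.

```bash
python3 -m pendant '[1,0,0,-1,0,0,0,1,0,0,-4,0,0,0,1,0,0,-8,0,0,0,1,0,0,-11,0,0,0,1,0,0,-14,0,0,0]'
python3 -c "from h import *;st();rel([.411,-.0147,.15],-.04)"
```

```text
clock: 4.5
tool_pos: [0.5036, -0.3356, 0.1483]
tool_rot: [0.183, 3.136, -0.0]
force: [-0.3, -0.3, -2.2]
finger_gap: 0.236
gripper_force: 78.6
{'clock': 4.5, 'tool_pos': [0.5036, -0.3356, 0.1483], 'tool_rot': [0.1835, 3.1358, -0.0004], 'force': [-0.2817, -0.3425, -2.196], 'finger_gap': 0.2365, 'gripper_force': 78.6418, 'joint_positions': [-0.5878, 0.2035, 0.1459, 1.5126, -0.0, -0.4709]}
rel cm [12.94 30.79 -0.18] rot [-0.0003  0.0004 -0.0769]
```

```bash
python3 -m pendant '[1,1.6,3.8,0,0,0,-0.015,1,3.2,7.6,0,0,0,-0.03,1,4.8,11.4,0,0,0,-0.045,1,6.4,15.2,0,0,0,-0.06,1,8,19,0,0,0,-0.077]' >/dev/null
python3 -c "from h import *;rel([.411,-.0147,.15],-.04)"
```

```text
rel cm [ 3.94 12.   -0.33] rot [0.0001 0.0003 0.0003]
```

```bash
python3 -m pendant '[1,1.0,3,0,0,0,0,1,2,6,0,0,0,0,1,3,9,0,0,0,0,1,3.9,12,0,0,0,0,1,3.9,12,3,0,0,0]' >/dev/null
python3 -m pendant '[1,0,0,2,0,0,0,1,0,0,2,0,0,0]'
python3 - <<'E'
from h import *
rel([.411,-.0147,.05],-.04)
d=cam('top');w=cam('wrist')
import pickle;pickle.dump((d,w),open('b.pkl','wb'))
c=cv2.resize(d['frame'][100:220,240:345],(525,600),interpolation=cv2.INTER_CUBIC)
cv2.imwrite('pics/b.png',c);cv2.imwrite('pics/bw.png',w['frame'])
E
```

```text
clock: 5.7
tool_pos: [0.4106, -0.0158, 0.0944]
tool_rot: [-0.061, -3.137, -0.0]
force: [-0.1, -0.7, -1.7]
finger_gap: 0.238
gripper_force: 78.8
rel cm [-0.05  0.11  4.44] rot [-0.0001 -0.0037  0.0009]
```

View pics/b.png

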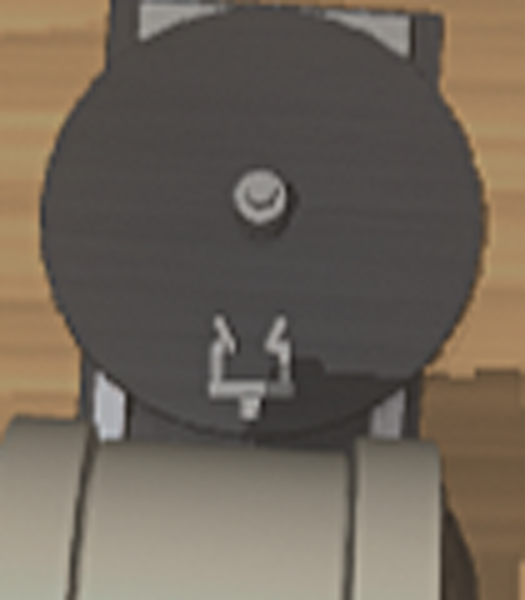

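View pics/bw.png

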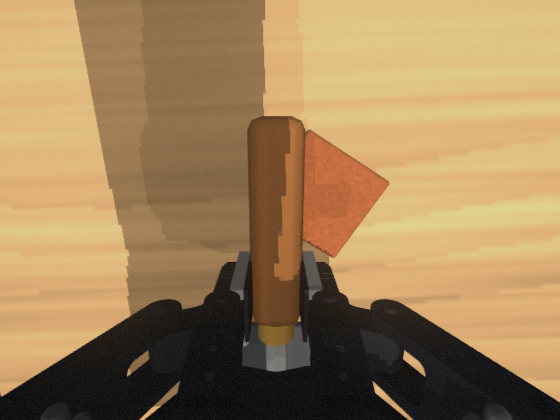

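The top view shows the clip's back middle at about (250,390) in the crop, its tail end at (250,415), its jaws at (218,320) and (279,320), and the spindle top at (261,195). The arm hides the fork. The wrist view shows the handle central in the fingers, running from (276,118) to (278,325).

Run:
```python
from h import *
import pickle
d,w=pickle.load(open('b.pkl','rb'))
P=lambda u,v,z:ray(d,(240+u/5-.4,100+v/5-.4),z)[:2].round(4)
print('back corners',P(211,396,.056),P(291,393,.056),'tail',P(250,417,.056),'jaws',P(218,318,.056),P(279,318,.056),'spin',P(260,195,.094))
g=d['frame'][...,1].astype(int)
m=(g>105); m[:, :]&=False; sub=g[160:178,280:300]; 
ys,xs=np.where(sub>100); pts=np.array([ray(d,(x+280,y+160),.056)[:2] for x,y in zip(xs,ys)])
print(len(pts),pts.mean(0)); 
# groove line lateral coordinate
yaw=-.04;n=np.array([-np.sin(yaw),np.cos(yaw)]);s=P(260,195,.094);print('lat',(pts.mean(0)-s)@n)
h=cv2.cvtColor(w['frame'],cv2.COLOR_BGR2HSV)
print('tcp',w['s']['tool_pos'])
zt=w['s']['tool_pos'][2]+.0076
b=w['frame'][...,0].astype(int)
for y in(140,230):
  row=h[y]; x=[i for i in range(235,320) if row[i,1]>165]; print(y,x[0],x[-1])
  L=ray(w,(249,y),zt);Rr=ray(w,(304,y),zt);print((L+Rr)/2)
print(ray(w,(276,118),zt))
```

```text
back corners [ 0.5662 -0.0049] [ 0.5682 -0.0385] tail [ 0.5576 -0.0215] jaws [ 0.5998 -0.007 ] [ 0.6004 -0.0327] spin [ 0.6431 -0.0236]
101 [ 0.58267704 -0.02004577]
lat 0.0011351178906729128
tcp [ 0.41141805 -0.0160135   0.09602985]
140 250 319
[ 0.35130207 -0.01423453  0.10362985]
230 253 319
[ 0.38953133 -0.01572006  0.10362985]
[ 0.34281737 -0.01410025  0.10362985]
```

```bash
python3 -m pendant '[1,0,0.1,1.5,0,0,0,1,0,0.1,3,0,0,0,1,0,0.1,4,0,0,0,1,0,0.1,4.65,0,0,0,1,0,0.1,4.65,0,0,0]' >/dev/null
python3 -m pendant '[1,0,0,0,0,0,0,1,0,0,0,0,0,0]'
python3 - <<'E'
from h import *
rel([.411,-.0150,.0493],-.04)
d=cam('scene')
import pickle;pickle.dump(d,open('c.pkl','wb'))
c=cv2.resize(d['frame'][195:285,205:325],(800,600),interpolation=cv2.INTER_CUBIC)
cv2.imwrite('pics/cs.png',c)
E
```

```text
clock: 6.5
tool_pos: [0.4126, -0.0151, 0.0504]
tool_rot: [0.063, 3.14, -0.0]
force: [0.0, -0.1, -2.3]
finger_gap: 0.239
gripper_force: 78.8
rel cm [0.16 0.01 0.11] rot [-0.      0.0009  0.0002]
```

View pics/cs.png

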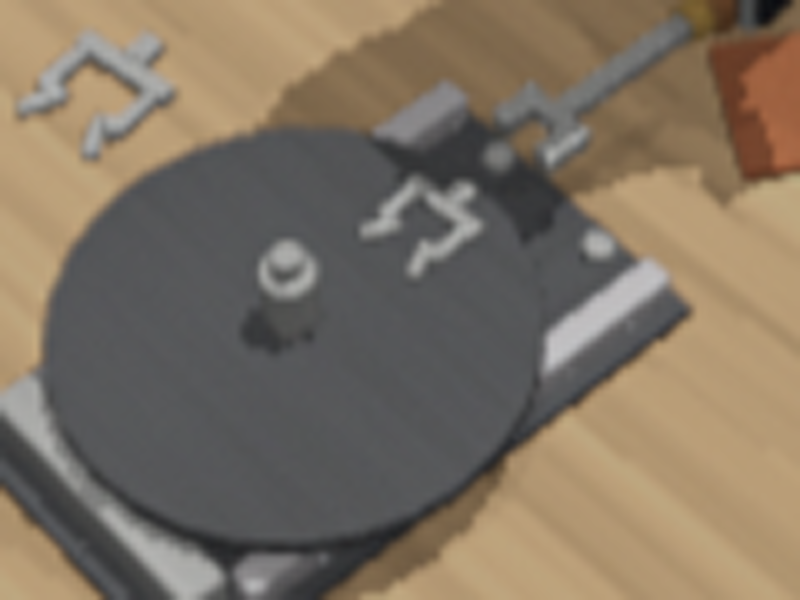

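Scene crop: the prong tips are at (503,113) and (550,158), and the clip's back corners at (418,180) and (478,225). The tail end is at (465,188) and the spindle top centre at (288,258).

Run:
```python
from h import *
import pickle
d=pickle.load(open('c.pkl','rb'))
P=lambda u,v,z:ray(d,(205+u*.15-.4,195+v*.15-.4),z)[:2].round(4)
a,b=P(503,113,.062),P(550,158,.062)
print('prongs',a,b,(a+b)/2,'clip back',P(418,180,.056),P(478,225,.056),'tail',P(465,188,.056),'jaws',P(368,230,.056),P(415,270,.056),'spin',P(288,257,.094))
```

```text
prongs [ 0.5269 -0.0337] [ 0.5294 -0.0052] [ 0.52815 -0.01945] clip back [ 0.5699 -0.0365] [ 0.5683 -0.0048] tail [ 0.5596 -0.021 ] jaws [ 0.5997 -0.0325] [ 0.5997 -0.0063] spin [ 0.6461 -0.0223]
```

```bash
python3 -m pendant '[1,0,0.1,0.1,0,0,0,1,-0.8,0.1,0.1,0,0,0,1,-1.6,0.1,0.1,0,0,0,1,-2.4,0.1,0.1,0,0,0,1,-2.7,0.1,0.1,0,0,0]'
python3 -m pendant '[1,-0.2,0,0,0,0,0,1,-0.4,0,0,0,0,0,1,-0.6,0,0,0,0,0,1,-0.8,0,0,0,0,0,1,-1,0,0,0,0,0]'
python3 -m pendant '[1,-0.2,0,0,0,0,0,1,-0.4,0,0,0,0,0,1,-0.6,0,0,0,0,0,1,-0.8,0,0,0,0,0,1,-1,0,0,0,0,0]'
python3 - <<'E'
from h import *
rel([.46,-.015-.04*.05,.0493],-.04)
d=cam('scene')
c=cv2.resize(d['frame'][195:285,205:325],(800,600),interpolation=cv2.INTER_CUBIC)
cv2.imwrite('pics/ds.png',c)
E
```

```text
clock: 7.05
tool_pos: [0.4403, -0.0152, 0.0487]
tool_rot: [0.063, 3.141, -0.0]
force: [-0.1, 0.4, -1.8]
finger_gap: 0.238
gripper_force: 78.8
clock: 7.55
tool_pos: [0.4493, -0.0156, 0.0488]
tool_rot: [0.062, 3.141, 0.0]
force: [-0.8, -0.3, -1.8]
finger_gap: 0.235
gripper_force: 78.8
clock: 8.05
tool_pos: [0.4594, -0.016, 0.0488]
tool_rot: [-0.062, -3.141, 0.0]
force: [0.7, -0.5, -0.2]
finger_gap: 0.235
gripper_force: 78.8
rel cm [-0.07 -0.1  -0.05] rot [-0.     -0.      0.0003]
```

View pics/ds.png

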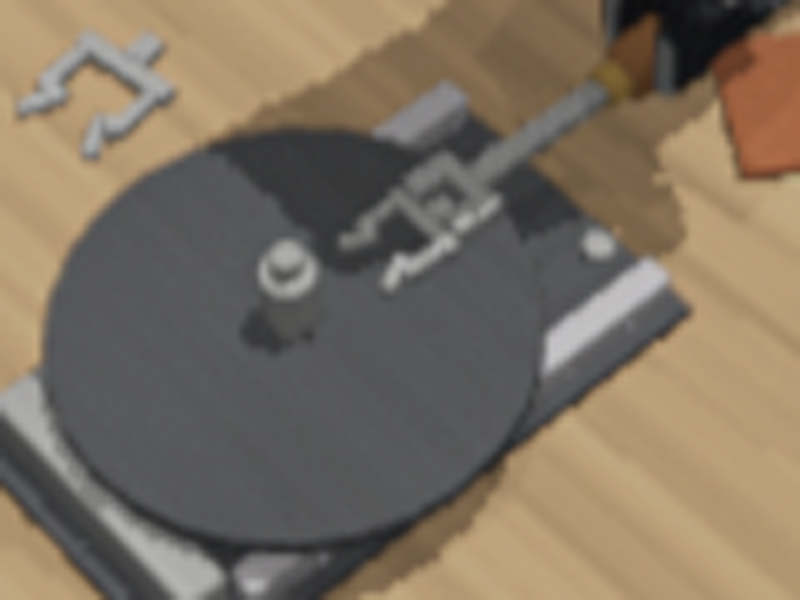

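The tail is in the slot, both prongs are on the back, and the clip has already moved a few mm and squared up. I'll continue.

```bash
python3 -m pendant '[1,-0.2,0,-0.05,0,0,0,1,-0.4,0,-0.05,0,0,0,1,-0.6,0,-0.05,0,0,0,1,-0.8,0,-0.05,0,0,0,1,-1,0,-0.05,0,0,0]' | grep -E 'pos|force'
python3 -m pendant '[1,-0.2,0,0,0,0,0,1,-0.4,0,0,0,0,0,1,-0.6,0,0,0,0,0,1,-0.8,0,0,0,0,0,1,-1,0,0,0,0,0]'| grep -E 'pos|force'
python3 -c "from h import *;rel([.48,-.0150-.07*.04,.0493],-.04)"
```

```text
tool_pos: [0.4694, -0.0164, 0.0493]
force: [-0.1, 0.9, -1.2]
gripper_force: 78.8
tool_pos: [0.4794, -0.0168, 0.0493]
force: [-0.4, 0.3, -2.2]
gripper_force: 78.8
rel cm [-0.07 -0.1  -0.  ] rot [ 0.     -0.      0.0002]
```

```bash
for i in 1; do python3 -m pendant '[1,-0.15,0,0,0,0,0,1,-0.3,0,0,0,0,0,1,-0.45,0,0,0,0,0,1,-0.6,0,0,0,0,0,1,-0.75,0,0,0,0,0]'| grep -E 'pos|force:'; done
python3 -m pendant '[1,-0.15,0,0,0,0,0,1,-0.3,0,0,0,0,0,1,-0.45,0,0,0,0,0,1,-0.6,0,0,0,0,0,1,-0.75,0,0,0,0,0]'| grep -E 'pos|force:'
```

```text
tool_pos: [0.4868, -0.0171, 0.0493]
force: [0.4, 0.3, -2.3]
gripper_force: 78.8
tool_pos: [0.4943, -0.0174, 0.0493]
force: [0.1, 0.5, -0.6]
gripper_force: 78.8
```

```bash
for i in 1; do python3 -m pendant '[1,-0.1,0,0,0,0,0,1,-0.2,0,0,0,0,0,1,-0.3,0,0,0,0,0]'| grep -E 'pos|force:'; done
python3 -m pendant '[1,-0.1,0,0,0,0,0,1,-0.2,0,0,0,0,0,1,-0.3,0,0,0,0,0]'| grep -E 'pos|force:'
python3 - <<'E'
from h import *
d=cam('scene')
c=cv2.resize(d['frame'][195:285,205:325],(800,600),interpolation=cv2.INTER_CUBIC)
cv2.imwrite('pics/es.png',c)
E
```

```text
tool_pos: [0.4973, -0.0175, 0.0493]
force: [-0.3, 0.4, -1.4]
gripper_force: 78.8
tool_pos: [0.4996, -0.0176, 0.0491]
force: [-4.4, -0.1, 0.5]
gripper_force: 79.0
```

View pics/es.png

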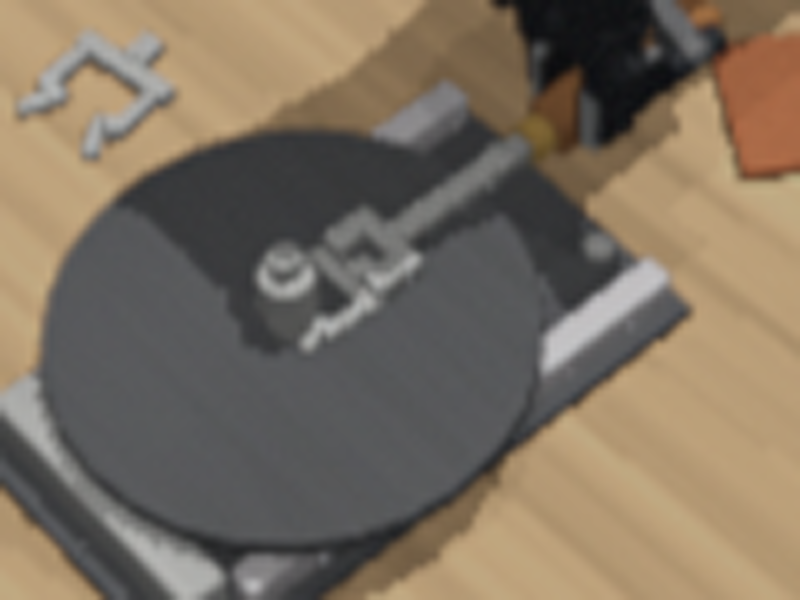

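The jaws have reached the spindle at 4.4 N. Now I slide the saddle.

```bash
python3 -m pendant '[1,-0.1,0,0,0,0,0,1,-0.2,0,0,0,0,0,1,-0.3,0,0,0,0,0,1,-0.4,0,0,0,0,0,1,-0.5,0,0,0,0,0]'| grep -E 'pos|force:'
python3 -m pendant '[1,-0.15,0,0,0,0,0,1,-0.3,0,0,0,0,0,1,-0.45,0,0,0,0,0,1,-0.6,0,0,0,0,0,1,-0.7,0,0,0,0,0]'| grep -E 'pos|force:'
```

```text
tool_pos: [0.5052, -0.0178, 0.0492]
force: [-3.8, -0.3, -2.5]
gripper_force: 78.9
tool_pos: [0.5123, -0.0181, 0.0493]
force: [-3.9, 0.4, -1.7]
gripper_force: 78.9
```

```bash
for i in 1; do python3 -m pendant '[1,-0.08,0,0,0,0,0,1,-0.16,0,0,0,0,0,1,-0.24,0,0,0,0,0,1,-0.32,0,0,0,0,0,1,-0.4,0,0,0,0,0]'| grep -E 'pos|force:'; done
python3 -m pendant '[1,-0.08,0,0,0,0,0,1,-0.16,0,0,0,0,0,1,-0.24,0,0,0,0,0,1,-0.32,0,0,0,0,0]'| grep -E 'pos|force:'
```

```text
tool_pos: [0.5155, -0.0182, 0.0491]
force: [-8.3, 0.3, -1.3]
gripper_force: 78.9
tool_pos: [0.5185, -0.0183, 0.049]
force: [-6.9, 0.4, -0.3]
gripper_force: 79.0
```

```bash
python3 -m pendant '[1,-0.08,0,0,0,0,0,1,-0.16,0,0,0,0,0,1,-0.24,0,0,0,0,0,1,-0.3,0,0,0,0,0]'| grep -E 'pos|force:'
```

```text
tool_pos: [0.5231, -0.0185, 0.0495]
force: [-0.4, 0.2, -1.4]
gripper_force: 78.9
```

```bash
python3 -m pendant '[1,-0.04,0,0,0,0,0,1,-0.08,0,0,0,0,0]'| grep -E 'pos|force:'
python3 - <<'E'
from h import *
d=cam('scene')
c=cv2.resize(d['frame'][200:275,195:295],(800,600),interpolation=cv2.INTER_CUBIC)
cv2.imwrite('pics/fs.png',c)
E
```

```text
tool_pos: [0.5237, -0.0185, 0.0495]
force: [-0.8, 0.4, -0.9]
gripper_force: 78.8
```

View pics/fs.png

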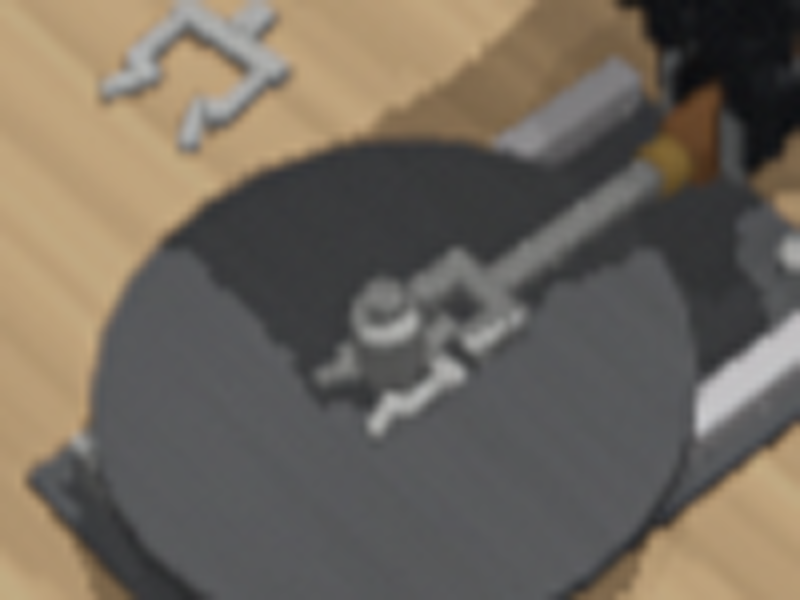

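The clip has snapped behind the spindle and jumped a few mm ahead of the prongs: there is a gap between the prong tip at (480,335) and the clip at (455,370). I'll close the gap gently to confirm it is seated.

```bash
for i in 1; do python3 -m pendant '[1,-0.06,0,0,0,0,0,1,-0.12,0,0,0,0,0,1,-0.18,0,0,0,0,0]'| grep -E 'pos|force:'; done
python3 -m pendant '[1,-0.05,0,0,0,0,0,1,-0.1,0,0,0,0,0]'| grep -E 'pos|force:'
```

```text
tool_pos: [0.5251, -0.0186, 0.0493]
force: [0.3, 0.5, -1.1]
gripper_force: 78.8
tool_pos: [0.526, -0.0187, 0.0493]
force: [-0.1, -0.2, -1.5]
gripper_force: 78.8
```

```bash
python3 -m pendant '[1,-0.05,0,0,0,0,0,1,-0.1,0,0,0,0,0]'| grep -E 'pos|force:'
```

```text
tool_pos: [0.527, -0.0187, 0.0493]
force: [-0.2, 0.8, -1.6]
gripper_force: 78.8
```

```bash
python3 -m pendant '[1,-0.04,0,0,0,0,0,1,-0.08,0,0,0,0,0]'| grep -E 'pos|force:';python3 -m pendant '[1,-0.04,0,0,0,0,0,1,-0.08,0,0,0,0,0]'| grep -E 'pos|force:'
```

```text
tool_pos: [0.5278, -0.0187, 0.0493]
force: [-0.1, -0.4, -0.4]
gripper_force: 78.8
tool_pos: [0.5286, -0.0187, 0.0493]
force: [-0.1, -0.2, -1.5]
gripper_force: 78.8
```

```bash
python3 -m pendant '[1,-0.04,0,0,0,0,0,1,-0.08,0,0,0,0,0]'| grep -E 'pos|force:'
```

```text
tool_pos: [0.529, -0.0187, 0.0491]
force: [-2.7, 0.3, -1.3]
gripper_force: 78.9
```

```bash
python3 -m pendant '[1,-0.03,0,0,0,0,0,1,-0.06,0,0,0,0,0]'| grep -E 'pos|force:'
```

```text
tool_pos: [0.5291, -0.0187, 0.049]
force: [-6.1, 0.6, 0.4]
gripper_force: 79.0
```

Stiff at 6 N, so the clip is seated at home. Retreating.

```bash
python3 -m pendant '[1,0.2,0,0,0,0,0,1,0.6,0,0,0,0,0,1,1.6,0,0,0,0,0,1,3.4,0,0,0,0,0,1,5.4,0,0,0,0,0]' >/dev/null
python3 -m pendant '[1,2.5,0,0,0,0,0,1,5,0,0,0,0,0,1,6,0,-3,0,0,0,1,6,0,-7,0,0,0,1,6,0,-10,0,0,0]'
python3 -c "from h import *;st();rel([.5041,-.3359,.15],-.117)"
```

```text
clock: 15.8
tool_pos: [0.4154, -0.0142, 0.1515]
tool_rot: [0.062, 3.139, -0.0]
force: [0.4, 0.2, -1.4]
finger_gap: 0.237
gripper_force: 78.8
{'clock': 15.8, 'tool_pos': [0.4154, -0.0142, 0.1515], 'tool_rot': [0.0624, 3.1389, -0.0], 'force': [0.4225, 0.2029, -1.3579], 'finger_gap': 0.237, 'gripper_force': 78.8402, 'joint_positions': [-0.0342, -0.253, -0.2954, 1.5263, -0.0, 0.0055]}
rel cm [-10.15 -31.79   0.17] rot [0.0001 0.0021 0.0772]
```

```bash
python3 -m pendant '[1,-1.3,-4,0,0,0,0.01,1,-2.6,-8,0,0,0,0.02,1,-3.9,-12,0,0,0,0.03,1,-5.2,-16,0,0,0,0.04,1,-6.5,-20,0,0,0,0.05]' >/dev/null
python3 -m pendant '[1,-1,-3.5,0,0,0,0.01,1,-2,-7,0,0,0,0.02,1,-3,-10,0,0,0,0.027,1,-3,-11,0,0,0,0.027,1,-3,-11,0,0,0,0.027]' >/dev/null
python3 - <<'E'
from h import *
import pickle
rel([.5041,-.3359,.0085],-.117)
d=cam('top');pickle.dump(d,open('e.pkl','wb'))
g=d['frame'][...,1].astype(int)
y0,y1,x0,x1=100,190,255,335
m=np.zeros(g.shape,np.uint8);m[y0:y1,x0:x1]=g[y0:y1,x0:x1]>100
n,l,s,c=cv2.connectedComponentsWithStats(m)
print([(s[i].tolist(),c[i].round(1)) for i in range(1,n) if s[i,4]>20])
sub=g[115:160,275:310]; print('\n'.join(''.join('#' if v>130 else '+' if v>95 else '.' for v in row) for row in sub))
E
```

```text
rel cm [-1.25 -0.49 14.04] rot [ 0.0003 -0.0007 -0.0014]
[([255, 100, 7, 15, 74], array([257.5, 105.2])), ([315, 100, 20, 23, 142], array([329.7, 107.1])), ([283, 126, 18, 21, 205], array([292. , 135.3])), ([324, 153, 11, 37, 300], array([329.7, 175. ])), ([255, 161, 2, 19, 26], array([255.3, 168.9])), ([258, 167, 8, 23, 139], array([261.3, 179. ])), ([314, 171, 7, 19, 109], array([317.1, 181. ]))]
...................................
...................................
...................................
...................................
...................................
...................................
...................................
...................................
...................................
...................................
...................................
...........++......................
...........##..+#+++...++..........
...........##++#####+..##..........
...........+#########++##..........
............##########+++..........
..........+#########+##+...........
..........##+##+###++##+#..........
..........##+##+++++##++#+.........
..........##.#
[... 221 characters left out ...]
######+.........
.........#################.........
.............+++###++####+.........
...............+###................
...............####................
...............####................
...............+###................
...................................
...................................
...................................
...................................
...................................
...................................
...................................
...................................
...................................
...................................
...................................
...................................
...................................
```

```bash
python3 - <<'E'
from h import *
import pickle
d=pickle.load(open('e.pkl','rb'));P=lambda u,v,z:ray(d,(u,v),z)[:2].round(4)
print('back',P(292,142.5,.056),'jaw tips',P(292,126,.056),'spin top(top,bot edges)',P(292,126.8,.094),P(292,136.8,.094))
print('saved initial spin',P(292,130,.094))
E
python3 -m pendant '[1,-0.4,-0.2,3,0,0,0,1,-0.8,-0.4,7,0,0,0,1,-1.2,-0.5,10,0,0,0,1,-1.25,-0.5,12,0,0,-0.001,1,-1.25,-0.5,13,0,0,-0.001]' >/dev/null
python3 -m pendant '[1,0,0,0,0,0,0,1,0,0,0,0,0,0]'
python3 -c "from h import *;rel([.5041,-.3359,.0078],-.117)"
```

```text
back [ 0.6452 -0.0245] jaw tips [ 0.6815 -0.0237] spin top(top,bot edges) [ 0.6682 -0.0238] [ 0.647  -0.0243]
saved initial spin [ 0.6614 -0.024 ]
clock: 17.55
tool_pos: [0.5054, -0.335, 0.0207]
tool_rot: [0.181, 3.135, -0.001]
force: [-0.2, -0.2, -1.2]
finger_gap: 0.236
gripper_force: 78.9
rel cm [ 0.12 -0.1   1.29] rot [-0.0006  0.0014  0.0018]
```

The top mask hints that the clip might sit a few mm past the spindle axis. I'll check against the pedestal disc's centre, which is at the clip's height, before laying the fork down.

Run:
```python
from h import *
import pickle
from scipy.optimize import least_squares
for fn in('a.pkl','e.pkl'):
  d=pickle.load(open(fn,'rb')); d=d[0] if isinstance(d,list) else d
  f=cv2.GaussianBlur(d['frame'],(0,0),.7).astype(float)
  c0=ray(d,(292,143 if fn=='a.pkl' else 137),.05); c0=np.array([.6428 if fn=='a.pkl' else .658,-.024])
  pts=[]
  for a in np.linspace(0,2*np.pi,240,endpoint=False):
    rr=np.arange(.085,.105,.0005); u=np.array([proj(d,[c0[0]+q*np.cos(a),c0[1]+q*np.sin(a),.05]) for q in rr],np.float32)
    v=cv2.remap(f[...,2].astype(np.float32),u[None,:,0],u[None,:,1],cv2.INTER_LINEAR)[0]
    gr=np.gradient(v); i=gr.argmax()
    if gr[i]>2.5: pts.append(c0+rr[i]*np.array([np.cos(a),np.sin(a)]))
  pts=np.array(pts); s=least_squares(lambda p:np.hypot(*(pts-p[:2]).T)-p[2],[*c0,.095],loss='soft_l1',f_scale=.001)
  print(fn,len(pts),s.x.round(4),np.median(abs(s.fun)).round(5))
  # intensity profile along groove line at clip height (tail side col) and spindle
  n=np.array([np.cos(-.04),np.sin(-.04)]);l=np.array([.04,1])
  for off in(-.011,.011):
    xs=np.arange(-.03,.03,.001) ;c=s.x[:2]
    v=[cv2.remap(f[...,1].astype(np.float32),*[np.array([[k]],np.float32) for k in proj(d,[*(c+n*x+l*off),.056])],cv2.INTER_LINEAR)[0,0] for x in xs]
    if fn=='e.pkl': print(off,[(round(x*1000),int(q)) for x,q in zip(xs,v) if x<-.004])
```

```text
a.pkl 194 [ 0.6447 -0.0242  0.0955] 0.00066
e.pkl 196 [ 0.6595 -0.0247  0.0954] 0.00059
-0.011 [(-30, 80), (-29, 80), (-28, 80), (-27, 80), (-26, 80), (-25, 80), (-24, 80), (-23, 80), (-22, 80), (-21, 80), (-20, 80), (-19, 79), (-18, 77), (-17, 76), (-16, 77), (-15, 80), (-14, 95), (-13, 116), (-12, 132), (-11, 146), (-10, 154), (-9, 149), (-8, 143), (-7, 135), (-6, 126), (-5, 122)]
0.011 [(-30, 79), (-29, 79), (-28, 79), (-27, 79), (-26, 79), (-25, 79), (-24, 79), (-23, 79), (-22, 80), (-21, 80), (-20, 79), (-19, 78), (-18, 78), (-17, 78), (-16, 78), (-15, 87), (-14, 97), (-13, 113), (-12, 131), (-11, 142), (-10, 148), (-9, 146), (-8, 133), (-7, 117), (-6, 99), (-5, 80)]
```

The disc edge is biased by its visible side wall. The clip's back bar can't be closer than 8 mm to the axis, and the bar's measured inner face lies right at that limit, so the clip is firmly home. Laying the fork down.

```bash
python3 -m pendant '[1,0.1,-0.1,0.5,0,0,0,1,0.1,-0.1,0.9,0,0,0,1,0.1,-0.1,1.1,0,0,0,1,0.1,-0.1,1.2,0,0,0,1,0.1,-0.1,1.2,0,0,0]' | grep -E 'pos|force:'
python3 -c "from h import *;rel([.5041,-.3359,.0075],-.117)"
```

```text
tool_pos: [0.5038, -0.3363, 0.0074]
force: [-1.1, -0.1, -1.5]
gripper_force: 79.2
rel cm [-0.02  0.04 -0.01] rot [-0.      0.0002  0.0011]
```

```bash
python3 -m pendant '[1,0,0,0.05,0,0,0,1,0,0,0.1,0,0,0,1,0,0,0.1,0,0,0]' | grep -E 'pos|force:'
```

```text
tool_pos: [0.5038, -0.3363, 0.0074]
force: [-4.5, 1.6, 7.4]
gripper_force: 80.3
```

```bash
python3 -m pendant '[0.3,0,0,-0.05,0,0,0,0,0,0,-0.05,0,0,0,-0.2,0,0,-0.05,0,0,0,-0.2,0,0,-0.05,0,0,0,-0.2,0,0,-0.05,0,0,0]' | grep -E 'pos|force:|gap'
python3 -m pendant '[-0.2,0,0,-2,0,0,0,-0.2,0,0,-6,0,0,0,-0.2,0,0,-10,0,0,0,-0.2,0,0,-14,0,0,0,-0.2,0,0,-17,0,0,0]' | grep -E 'pos|force:|gap'
python3 - <<'E'
from h import *
d=cam('wrist')
g=np.array([.5033,-.3353]);print([proj(d,[*(g+q*np.array([.9932,-.1168])),.02]).round(0) for q in(-.068,.022,.12)])
h=cv2.cvtColor(d['frame'],cv2.COLOR_BGR2HSV);m=((h[...,1]>130)&(h[...,0]<15)).astype(np.uint8)
n,l,s,c=cv2.connectedComponentsWithStats(m);print([(s[i].tolist(),c[i].round()) for i in range(1,n) if s[i,4]>500])
w=cam('top');print(abs(w['frame'].astype(int)-__import__('pickle').load(open('a.pkl','rb'))[0]['frame'].astype(int))[140:300,70:165].max())
a=__import__('pickle').load(open('a.pkl','rb'))[0]['frame']
f=lambda im:cv2.moments((cv2.cvtColor(im,cv2.COLOR_BGR2HSV)[230:285,240:300,1]>150).astype(np.uint8),True)
for im in(a,w['frame']): M=f(im);print('tile',M['m10']/M['m00'],M['m01']/M['m00'],M['m00'])
E
```

```text
tool_pos: [0.5038, -0.3362, 0.0066]
force: [-0.2, 0.7, -0.8]
finger_gap: 0.601
gripper_force: 0.0
tool_pos: [0.504, -0.3364, 0.1796]
force: [0.2, 0.3, 0.3]
finger_gap: 0.601
gripper_force: 0.0
[array([278., 111.]), array([278., 210.]), array([278., 300.])]
[([265, 111, 24, 100, 2238], array([276., 160.]))]
72
tile 29.8011988011988 28.696303696303698 1001.0
tile 29.77889447236181 28.576884422110552 995.0
```

```bash
python3 -c "from h import *;print(r.finish_job())"
```

```text
the job is handed in; nothing more can be done
None
```

The job is handed in: the clip snapped onto the groove (peak reading about 8 N, then firm at 6 N), though the top camera put it up to 1–3 mm past the axis, which I judged to be measurement bias; the fork is back in its tray, the tile has not moved, and the arm never went near the spares.

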